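# Feed one plate from the push-slide magazine and lay it in the empty welding rest

### The job

Push the magazine's sprung slide all the way in so that it feeds out just one plate, and let the slide spring fully back so that the next plate drops down in the magazine. Then lay the plate that was fed out flat in the pocket of the empty welding rest. Leave the plate in the other rest and the other tools on the bench alone.

Things in the scene. Friction and masses are not known exactly. Their poses are not given: they have to be found in the camera images.
- magazine: Fixed push-slide magazine, base 292 x 100 x 8 mm. Origin on the table under the stack; local x = feed direction, z up. Four corner posts (outside x -46 to 46, y -30 to 30 mm, top 92 mm above the table) hold three stacked plates, long side along x, on a 30 mm wide rail, top 50 mm above the table, running x -152 to 140 mm. The slide sticks out at -x; plates come out at +x. Place and yaw vary.
- fed_spot (a point): Point on top of the magazine's rail at local x = 88 mm, 50 mm above the table, where the centre of a fed plate's underside comes to lie, its long side along the rail. It overhangs the 30 mm wide rail by 10 mm on both sides, with only the 8 mm base plate below. A lip 10 mm high closes the rail at x = 134 to 140 mm.
- slide (a joint): Travel of the sprung slide in m along the magazine's +x: 0 at rest (fully out), 0.092 on its stop (fully in). The spring pushes back with 5 N at rest, 10 N fully in; plates and friction add up to about 8 N. Let go, it returns by itself in about a second. Only the last few mm free the plate from the posts.
- slide_face (a point): Centre of the outer face of the slide's upright push plate (64 mm wide along local y, 8 mm thick, from 52 to 110 mm above the table). 81 mm above the table, at magazine x = -152 mm at rest, -60 mm fully in. Push it along the magazine's +x.
- plate_1: Aluminium plate 80 (local x) x 50 (y) x 10 mm, 0.07 to 0.15 kg, two dark bolt holes along its length; origin at the centre of its underside. The lowest in the magazine's stack (underside 50 mm above the table), the one fed out by the slide.
- plate_2: Aluminium plate 80 (local x) x 50 (y) x 10 mm, 0.07 to 0.15 kg, two dark bolt holes along its length; origin at the centre of its underside. The second in the stack (underside 60 mm above the table); drops 10 mm to the floor rail when the slide has gone in and come back.
- plate_3: Aluminium plate 80 (local x) x 50 (y) x 10 mm, 0.07 to 0.15 kg, two dark bolt holes along its length; origin at the centre of its underside. The top one of the stack (underside 70 mm above the table at the start).
- rest_1: Fixed welding rest, base plate 116 x 84 x 8 mm. Two copper pads and six steel lugs form a pocket 88 mm (local x) by 57 mm (y) for one plate. Origin on the table under its centre, z up. The two rests are alike; places, which is which, and yaw vary. This one is empty at the start.
- rest_1_seat (a point): Centre of the empty rest's pocket floor, 25 mm above the table, axes as the rest's. Pads: 18 mm (x) by 40 mm (y), centred at x = -29 and 29 mm. Lugs rise to 34 mm above the table: one 30 mm wide at the middle of each end, two per long side at x = -33 and 33 mm (10 mm long), so the middle 56 mm of the long sides is open for fingers, down to the 8 mm base.
- rest_2: Fixed welding rest, base plate 116 x 84 x 8 mm. Two copper pads and six steel lugs form a pocket 88 mm (local x) by 57 mm (y) for one plate. Origin on the table under its centre, z up. The two rests are alike; places, which is which, and yaw vary. This one already holds a plate.
- plate_4: Aluminium plate 80 (local x) x 50 (y) x 10 mm, 0.07 to 0.15 kg, two dark bolt holes along its length; origin at the centre of its underside. Already lying in the other rest; to be left alone.
- hammer: Hammer with a wooden handle, about 260 mm long, lying on the bench beyond the magazine, near its slide end; bystander.
- spray_can: Grey spray can, 60 mm across, 130 mm tall, standing on the bench; bystander.
- wire_brush: Brush with a wooden handle, about 200 mm long, lying on the bench beyond the rests and the magazine; bystander.
Things that resemble listed ones, but are neither listed nor needed, are in the scene too. Leave any pink look-alike of the rest_1 alone. What is shaped like the plate_3 but turquoise is not meant.

How it is judged:
On the way, in this order (a step that is already met when the one before it is completed fails the run):
1. the slide is pushed in to its stop (at least 87 of 92 mm), with plate_1 fed out in front of the posts (value of joint slide above 0.087 m and x of plate_1 in the frame of magazine above 0.08 m), for 0.05 s.
2. the slide has sprung back (less than 5 mm in) and plate_2 has dropped onto the magazine's floor, plate_1 still lying fed out on the rail (value of joint slide below 0.005 m and z of plate_2 in the frame of magazine below 0.053 m and x of plate_1 in the frame of magazine above 0.08 m and z of plate_1 in the frame of magazine between 0.046 and 0.054 m), for 0.05 s.
At the end, for the whole second after the job is handed in: plate_1 is released and still, flat on rest_1's pads within its pocket (7 mm of centre along each side, 3 mm in height, 0.07 rad tilt, 0.2 rad turn); slide under 5 mm in; plate_2 and plate_3 still, stacked on the magazine's floor (x within 6 mm, height 3 mm); plate_4 moved under 10 mm (x of plate_1 in the frame of rest_1 between -0.007 and 0.007 m and y of plate_1 in the frame of rest_1 between -0.007 and 0.007 m and z of plate_1 in the frame of rest_1 between 0.022 and 0.028 m and angle between plate_1's own z axis and vertical below 0.07 rad and angle between the x axis of plate_1 and the x axis of rest_1, either way round below 0.2 rad and linear speed of each of plate_1, plate_2, plate_3 below 0.02 m/s and value of joint slide below 0.005 m and x of plate_2 in the frame of magazine between -0.006 and 0.006 m and z of plate_2 in the frame of magazine between 0.047 and 0.053 m and x of plate_3 in the frame of magazine between -0.006 and 0.006 m and z of plate_3 in the frame of magazine between 0.057 and 0.063 m and distance of plate_4 from where it was at the start of the episode below 0.01 m); the robot touches nothing.
It fails at once if the plate in the other rest moved by more than 10 mm (distance of plate_4 from where it was at the start of the episode above 0.01 m).
It fails at once if hammer moved by more than 30 mm (distance of hammer from where it was at the start of the episode above 0.03 m).
It fails at once if spray can moved by more than 30 mm (distance of spray_can from where it was at the start of the episode above 0.03 m).
It fails at once if wire brush moved by more than 30 mm (distance of wire_brush from where it was at the start of the episode above 0.03 m).
It also fails if it takes over 58 s, if anything falls off the work surface, if the arm or the gripper's body presses on something with over 40 N, if the wrist force passes 120 N, or if a joint passes its speed limit or range.

### The arm

A 7-joint arm with a two-finger parallel gripper is mounted at the origin on the work surface. World frame = base frame: x ahead of the robot, y to its left, z up, the work surface at z = 0. Lengths are in m, angles in rad, forces in N, time in s.
With the tool pointing down it reaches from about 0.35 to 0.9 m from the base axis. Payload 8.1 kg.
Tool frame: the origin (TCP) lies midway between the tips of the shut fingers; the grasp point (between the pads) lies 19 mm behind it (arm.grip_point_offset is the distance from the TCP to the grasp point, in m); z points along the fingers, y is the line along which they close (so a half turn about z gives the same grasp; the last joint's range is limited). The gripper opens to 92 mm and grips with 3 to 60 N. Pads are 19 mm wide; open, the fingers measure 130 mm over their backs; the gripper's body (75 mm by 190 mm) begins 47 mm behind the grasp point.
Start: joints at [-1.261, 0.434, 0.025, 1.573, -0.012, 1.134, -0.075], TCP at [0.251, 0.573, 0.206] pointing down, gripper open.
Joint ranges: [-2.62, 2.62], [-0.44, 2.09], [-1.27, 1.32], [0.08, 2.57], [-1.32, 4.46], [0.12, 2], [-2.74, 2.74]. Speed limits (rad/s): [2.22, 2.22, 3.01, 3.01, 3.14, 3.14, 3.14].

### API

Orientations are given as a rotation vector (axis times angle).
In Python, from station import read_state, snapshot, job, arm gives the robot as it stands.
- The arm moves only by the tool drive_tool, never from a script. Its arguments are lists of equal length, an entry for each row: "delta_rot": the turn, a rotation vector about the tool's x, y, z in rad, a list of three; "travel": the shift along the tool's x, y, z in m, a list of three; "grip": the closure, from 0 (fully open) to 1 (shut). A call has 1 to 20 rows; each row is the pose to reach, as a shift and turn from the pose commanded when the call began, along the tool's axes at that moment; what a row does not reach only later rows make up. A row lasts 1/10 s, in which the tool goes at most 50 mm and 8.59 degrees, less where a joint would pass 70% of its speed; a pose out of reach is approached as far as the arm can. A call with a gripper value outside its range is refused whole. The fingers move at their own pace and stop on an object; the grip force is fixed at half the most. Time passes only in rows, so rows that repeat a pose let the fingers close. It gives the time, the measured TCP pose, the force, the opening and the grip force at its end, in the units of the state.
- read_state(): the state, without advancing time (a new reading comes with each control period).
- snapshot(name): name is "scene" or "top" or "wrist"; returns a dict with "pixels" (480x640x3 uint8, red, green, blue), "fx", "fy", "cx", "cy" (pixels), "k1" (the pictures are not rectified: a ray, as slopes to the right and down, at radius r is drawn at 1 + k1 r^2 times it, then the intrinsics apply), "rvec" (rotation vector, rad) and "tvec" (3), from world to camera coordinates, as OpenCV has them; the wrist camera has in their place "T_tool_cam" (4x4, takes a point from camera to tool coordinates, whose origin is the TCP and whose axes are the flange's). Camera axes: x right, y down, z forward; pixel columns grow to the right and rows downward; lengths in m; the calibration is good to about 2 mm. A picture is of the moment at which its call begins: read the wrist's pose just before it. There is no depth.
- job.close_job(): hands the job in; it is judged then, once.
The state is a dict: "time": time; "joint_positions": joint angles; "joint_velocities": joint speeds; "tau": joint torques, N m; "eef_pos": TCP position; "tcp_rot": TCP orientation; "contact_force": force on the tool from outside, world axes, zero at the start; "ft_torque": the same for the moment, N m; "finger_gap": finger opening in m; "grip_force": force on a finger pad.
Only numpy, scipy, OpenCV 4.12 (cv2) and the standard library are available. Lean on these libraries where they do the work, as an engineer would, in place of code of your own. Each camera call takes 0.05 s, during which the arm holds its last target. There are 200 camera calls.

## Working session

There is one attempt and no reset: what is moved stays moved. The work goes in short steps, Python scripts to look and compute and a tool call to move; the robot and the scene stay as the last step left them, time stands still between calls to the robot, and variables do not carry over. Pictures are saved under pics/ and viewed, at most 10 in all, crops included, and the job is handed in when it is done.

Besides the shell and the picture viewer there is one more tool, called after "Call:" as a command line: name --argument value ..., lists and objects as JSON in quotes. drive_tool: Moves the arm, as the interface text tells. Its arguments: {"type":"object","properties":{"delta_rot":{"type":"array","items":{"type":"array","items":{"type":"number"}}},"travel":{"type":"array","items":{"type":"array","items":{"type":"number"}}},"grip":{"type":"array","items":{"type":"number"}}},"required":["delta_rot","travel","grip"]}

```bash
ls; mkdir -p pics
python3 - <<'E'
from station import read_state, snapshot
import cv2, pickle
s=read_state(); print({k:s[k] for k in('time','eef_pos','tcp_rot','finger_gap','contact_force')})
for n in('top','scene'):
    d=snapshot(n); pickle.dump(d,open(f'{n}0.pkl','wb')); cv2.imwrite(f'pics/{n}0.png',d['pixels'][:,:,::-1])
    print({k:v for k,v in d.items() if k!='pixels'})
E
```

```text
pics
{'time': 0.0, 'eef_pos': array([0.25056299, 0.57198812, 0.20524945]), 'tcp_rot': array([-6.43925303e-01, -3.07468664e+00,  2.43716585e-03]), 'finger_gap': 0.09203044794977246, 'contact_force': array([ 0.01299757,  1.08395973, -0.23449907])}
{'fx': 562.6964969940807, 'fy': 562.6964969940807, 'cx': 318.78980275423487, 'cy': 246.89484864715564, 'k1': 0.034780138176011714, 'rvec': array([ 2.14909833, -2.17698581,  0.12993064]), 'tvec': array([0.04763794, 0.62016065, 1.10119692])}
{'fx': 461.1499234088072, 'fy': 461.1499234088072, 'cx': 322.5430066024031, 'cy': 237.5799120136729, 'k1': 0.04016341250877456, 'rvec': array([ 2.16543618,  0.6233182 , -0.29227012]), 'tvec': array([-0.54405081, -0.11139408,  1.28143427])}
```

View pics/top0.png

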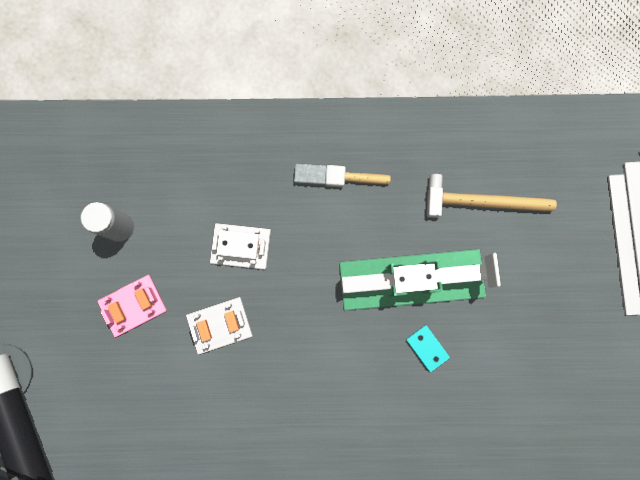

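View pics/scene0.png

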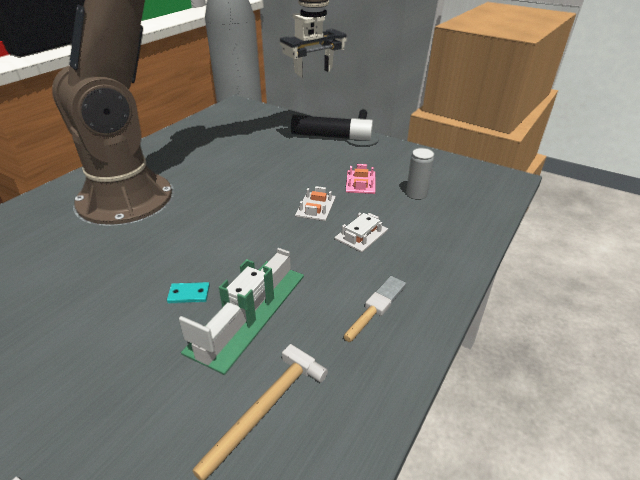

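The top view shows the green magazine at about (413,280), with its slide plate at (497,270), so it feeds to the left. The empty rest is at (219,326) and the filled one at (240,246). The pink look-alike is at (131,306), the turquoise plate at (428,348), the hammer at (490,200), the brush at (340,177) and the can at (100,217).

```bash
cat > h.py <<'E'
import numpy as np, cv2, pickle
from scipy.spatial.transform import Rotation as R
def undist(d,p):
    p=(np.atleast_2d(p).astype(float)-[d['cx'],d['cy']])/[d['fx'],d['fy']]
    q=p.copy()
    for _ in range(10): q=p/(1+d['k1']*(q**2).sum(1,keepdims=True))
    return np.c_[q,np.ones(len(q))]
def cast(d,p,z,T=None):
    r=undist(d,p)
    if T is None: Rm=R.from_rotvec(d['rvec']).as_matrix(); c=-Rm.T@d['tvec']; v=r@Rm
    else: c=T[:3,3]; v=r@T[:3,:3].T
    return c+v*((z-c[2])/v[:,2])[:,None]
def wristT(d,s):
    T=np.eye(4); T[:3,:3]=R.from_rotvec(s['tcp_rot']).as_matrix(); T[:3,3]=s['eef_pos']
    return T@d['T_tool_cam']
def blobs(m,amin):
    n,l,st,c=cv2.connectedComponentsWithStats(m.astype(np.uint8)); return [(c[i],st[i],l==i) for i in range(1,n) if st[i][4]>=amin]
def rect(P): # min area rect of world xy points
    (c,s,a)=cv2.minAreaRect((P[:,:2]*1000).astype(np.float32)); 
    if s[0]<s[1]: s=s[::-1]; a+=90
    return np.round(c,1),np.round(s,1),round(a,2)
E
python3 - <<'E'
from h import *
d=pickle.load(open('top0.pkl','rb')); hsv=cv2.cvtColor(d['pixels'],cv2.COLOR_RGB2HSV); H,S,V=[hsv[...,i] for i in range(3)]
pts=lambda m: np.argwhere(m)[:,::-1]
for c,st,m in blobs((H>60)&(H<83)&(S>80),200): print('green',c,st,rect(cast(d,pts(m),.008)))
for c,st,m in blobs((H<18)&(S>130)&(V>120),60): print('orange',c.round(1),st,cast(d,c,.025))
for c,st,m in blobs((S<40)&(V>150),100):
    if c[1]>110: print('white',c.round(1),st,rect(cast(d,pts(m),.008)))
for c,st,m in blobs((V<60),5):
    if st[4]<60:print('hole',c.round(1),st[4],cast(d,c,.08),cast(d,c,.035))
Rm=R.from_rotvec(d['rvec']).as_matrix();print('cam',-Rm.T@d['tvec'])
E
```

```text
green [409.11575563 262.14201501] [ 340  249  142   29 1866] (array([ 587.8, -148.1]), array([291.7,  33.1]), 94.59)
green [413.45250115 295.79394218] [ 343  280  143   30 2179] (array([ 524.5, -153.4]), array([291.1,  40. ]), 94.56)
orange [142.6 298.9] [135 289  17  21 200] [[0.52125934 0.39502353 0.025     ]]
orange [116.6 312.2] [109 302  17  21 199] [[0.49550317 0.44598295 0.025     ]]
orange [204.1 329.7] [197 320  15  20 133] [[0.45816591 0.27129093 0.025     ]]
white [634.3 201.3] [625 161  15 117 952] (array([ 676. , -608.1]), array([242.8,  28.6]), 175.82)
white [320.1 173.5] [294 164  52  21 926] (array([778.3,  35.8]), array([106.4,  41.6]), 87.27)
white [435.7 194.6] [429 173  14  43 523] (array([ 732.2, -206.6]), array([90.2, 26.4]), 174.91)
white [624.7 243.8] [ 609  174   31  141 2209] (array([ 624.2, -589.3]), array([291.6,  32.2]), 2.78)
white [ 96.3 216.4] [ 80 202  34  30 780] (array([693.9, 499.5]), array([66.5, 62.1]), 131.59)
white [240.4 244.6] [ 210  223   61   46 2050] (array([628.7, 202.4]), array([117.3,  85. ]), 83.02)
white [496.4 268.9] [493 252   8  35
[... 585 characters left out ...]
-0.36162792  0.08      ]] [[ 0.6878929  -0.37846394  0.035     ]]
hole [531.  211.3] 6 [[ 0.68010732 -0.3746932   0.08      ]] [[ 0.68804323 -0.39207077  0.035     ]]
hole [536.6 212.4] 7 [[ 0.67779185 -0.38533262  0.08      ]] [[ 0.68563178 -0.40315119  0.035     ]]
hole [546.9 212.7] 7 [[ 0.67694573 -0.40514148  0.08      ]] [[ 0.68475059 -0.42378113  0.035     ]]
hole [107.4 240.2] 5 [[0.63382358 0.44840331 0.08      ]] [[0.63984104 0.46514294 0.035     ]]
hole [338.7 293. ] 50 [[0.5258078  0.00265781 0.08      ]] [[0.52734802 0.00092137 0.035     ]]
hole [470.6 300.6] 10 [[ 0.50822888 -0.24984013  0.08      ]] [[ 0.50904046 -0.26204257  0.035     ]]
cam [0.48864915 0.04455043 1.16565027]
```

Call:
drive_tool --delta_rot '[[0, 0, 0.15], [0, 0, 0.3], [0, 0, 0.45], [0, 0, 0.6], [0, 0, 0.75], [0, 0, 0.9], [0, 0, 1.0], [0, 0, 1.078], [0, 0, 1.078], [0, 0, 1.078], [0, 0, 1.078], [0, 0, 1.078], [0, 0, 1.078], [0, 0, 1.078], [0, 0, 1.078], [0, 0, 1.078], [0, 0, 1.078], [0, 0, 1.078], [0, 0, 1.078], [0, 0, 1.078]]' --travel '[[-0.034, -0.037, 0.0], [-0.068, -0.074, 0.0], [-0.102, -0.111, 0.0], [-0.136, -0.148, 0.0], [-0.17, -0.185, 0.0], [-0.204, -0.222, 0.0], [-0.238, -0.259, 0.0], [-0.272, -0.296, 0], [-0.306, -0.333, 0], [-0.34, -0.37, 0], [-0.374, -0.407, 0], [-0.408, -0.444, 0], [-0.442, -0.481, 0], [-0.476, -0.518, 0], [-0.51, -0.555, 0], [-0.544, -0.592, 0], [-0.578, -0.629, 0], [-0.612, -0.666, 0], [-0.64, -0.69, 0], [-0.659, -0.7085, 0]]' --grip '[1, 1, 1, 1, 1, 1, 1, 1, 1, 1, 1, 1, 1, 1, 1, 1, 1, 1, 1, 1]'

```text
time: 2.1
eef_pos: [0.5701, -0.3441, 0.2052]
tcp_rot: [-2.133, -2.306, 0.002]
contact_force: [-0.4, -0.4, -0.7]
finger_gap: 0.0002
grip_force: 0.0
```

```bash
cat >> h.py <<'E'
MO=np.array([.55405,-.1449]); MY=np.radians(94.57); RO=np.array([.4667,.2448]); RY=np.radians(107.7)
def at(O,y,lx,ly,z): return np.r_[O+[lx*np.cos(y)-ly*np.sin(y), lx*np.sin(y)+ly*np.cos(y)],z]
def delta(s,target,yaw):  # travel + rotvec in tool axes; tool z down, tool x at yaw
    Rt=R.from_rotvec(s['tcp_rot']); c,n=np.cos(yaw),np.sin(yaw)
    G=R.from_matrix(np.array([[c,n,0],[n,-c,0],[0,0,-1.]]))
    return Rt.inv().apply(target-s['eef_pos']).round(4),(Rt.inv()*G).as_rotvec().round(4)
E
python3 - <<'E'
from h import *
from station import *
s=read_state(); print(s['time'],s['eef_pos'],s['joint_positions'].round(2),s['contact_force'],s['finger_gap'])
print(at(MO,MY,-.197,0,.075),delta(s,at(MO,MY,-.197,0,.075),MY))
E
```

```text
2.1 [ 0.5700975  -0.3441311   0.20522551] [ 0.06  0.56  0.65  1.5  -0.35  1.2   0.84] [-0.39923047 -0.42002673 -0.7388311 ] 0.00024875971334134734
[ 0.56974637 -0.34127368  0.075     ] (array([0.003 , 0.    , 0.1302]), array([-0.0011,  0.0009, -0.0019]))
```

Call:
drive_tool --delta_rot '[[0, 0, 0], [0, 0, 0], [0, 0, 0], [0, 0, 0], [0, 0, 0], [0, 0, 0], [0, 0, 0], [0, 0, 0], [0, 0, 0], [0, 0, 0], [0, 0, 0], [0, 0, 0], [0, 0, 0], [0, 0, 0], [0, 0, 0], [0, 0, 0]]' --travel '[[0, 0, 0.04], [0, 0, 0.08], [0, 0, 0.115], [0, 0, 0.13], [0.01, 0, 0.13], [0.02, 0, 0.13], [0.03, 0, 0.13], [0.04, 0, 0.13], [0.05, 0, 0.13], [0.06, 0, 0.13], [0.07, 0, 0.13], [0.08, 0, 0.13], [0.09, 0, 0.13], [0.1, 0, 0.13], [0.11, 0, 0.13], [0.11, 0, 0.13]]' --grip '[1, 1, 1, 1, 1, 1, 1, 1, 1, 1, 1, 1, 1, 1, 1, 1]'

```text
time: 3.7
eef_pos: [0.5627, -0.233, 0.078]
tcp_rot: [2.127, 2.304, -0.001]
contact_force: [2.9, -7.4, -2.5]
finger_gap: 0.0002
grip_force: 4.2
```

Run:
```python
from h import *
from station import *
s=read_state(); print(s['time'],s['eef_pos'],s['contact_force'])
c,n=np.cos(MY),np.sin(MY); v=s['eef_pos'][:2]-MO; print('mag xy',v@[c,n],v@[-n,c])
d=snapshot('top'); cv2.imwrite('pics/push.png',cv2.resize(d['pixels'][220:340,310:550,::-1],None,fx=3,fy=3))
```

```text
3.7 [ 0.56269279 -0.23301111  0.0780405 ] [ 2.87872714 -7.35419626 -2.46198165]
mag xy -0.08851961781085922 -0.0015948869447044286
```

View pics/push.png

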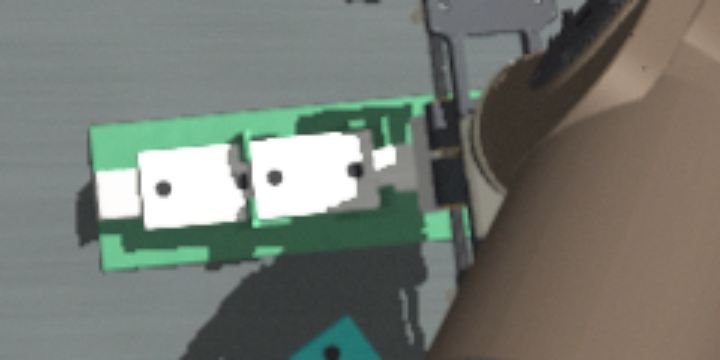

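The crop shows plate 1 mostly out (holes near (163,188) and (240,180) in the crop), with the fingers on the slide plate. I'll push on to the stop.

Call:
drive_tool --delta_rot '[[0, 0, 0], [0, 0, 0], [0, 0, 0], [0, 0, 0]]' --travel '[[0.005, 0, 0], [0.01, 0, 0], [0.014, 0, 0], [0.014, 0, 0]]' --grip '[1, 1, 1, 1]'

```text
time: 4.15
eef_pos: [0.5617, -0.2204, 0.0781]
tcp_rot: [2.127, 2.302, -0.001]
contact_force: [2.0, -10.3, -2.8]
finger_gap: 0.0008
grip_force: 5.3
```

Call:
drive_tool --delta_rot '[[0, 0, 0], [0, 0, 0], [0, 0, 0]]' --travel '[[0.002, 0, 0], [0.004, 0, 0], [0.004, 0, 0]]' --grip '[1, 1, 1]'

```text
time: 4.45
eef_pos: [0.5614, -0.217, 0.0781]
tcp_rot: [2.128, 2.301, -0.002]
contact_force: [3.5, -12.6, -4.3]
finger_gap: 0.0004
grip_force: 6.0
```

Call:
drive_tool --delta_rot '[[0, 0, 0], [0, 0, 0], [0, 0, 0]]' --travel '[[0.002, 0, 0], [0.003, 0, 0], [0.003, 0, 0]]' --grip '[1, 1, 1]'

```text
time: 4.75
eef_pos: [0.5613, -0.2164, 0.0782]
tcp_rot: [2.127, 2.297, -0.004]
contact_force: [4.9, -18.6, -8.3]
finger_gap: 0.0002
grip_force: 9.3
```

Call:
drive_tool --delta_rot '[[0, 0, 0], [0, 0, 0], [0, 0, 0]]' --travel '[[0.001, 0, 0], [0.003, 0, 0], [0.003, 0, 0]]' --grip '[1, 1, 1]'

```text
time: 5.05
eef_pos: [0.5614, -0.2163, 0.0784]
tcp_rot: [2.127, 2.292, -0.007]
contact_force: [6.7, -26.4, -13.0]
finger_gap: 0.0006
grip_force: 13.4
```

The stop is reached: the TCP has stopped moving while the force rises. Next I'll back off so the slide can return.

Call:
drive_tool --delta_rot '[[0, 0, 0], [0, 0, 0], [0, 0, 0], [0, 0, 0], [0, 0, 0], [0, 0, 0], [0, 0, 0], [0, 0, 0], [0, 0, 0], [0, 0, 0], [0, 0, 0], [0, 0, 0], [0, 0, 0], [0, 0, 0]]' --travel '[[-0.015, 0, 0], [-0.03, 0, 0], [-0.045, 0, 0], [-0.06, 0, 0], [-0.075, 0, 0], [-0.09, 0, 0], [-0.105, 0, 0], [-0.12, 0, 0], [-0.135, 0, 0], [-0.145, 0, 0], [-0.145, 0, -0.04], [-0.145, 0, -0.08], [-0.145, 0, -0.12], [-0.145, 0, -0.12]]' --grip '[1, 1, 1, 1, 1, 1, 1, 1, 1, 1, 1, 1, 1, 1]'

```text
time: 6.45
eef_pos: [0.5732, -0.3543, 0.202]
tcp_rot: [2.125, 2.302, 0.003]
contact_force: [0.0, -1.1, -0.4]
finger_gap: 0.0005
grip_force: 0.0
```

Run:
```python
from h import *
from station import *
s=read_state(); print(s['time'],s['eef_pos'],s['contact_force'])
print(delta(s,at(MO,MY,.088,0,.16),MY))
a=snapshot('top'); b=snapshot('scene')
f=lambda d,y0,y1,x0,x1,k: cv2.resize(d['pixels'][y0:y1,x0:x1,::-1],(x1*k-x0*k,y1*k-y0*k))
cv2.imwrite('pics/after.png',np.vstack([f(a,230,320,320,520,4),cv2.copyMakeBorder(f(b,240,370,170,310,2),0,0,0,520,0)]) )
pickle.dump(a,open('top1.pkl','wb'))
```

```text
6.45 [ 0.5731685  -0.35432604  0.20200701] [ 0.0409704  -1.10935682 -0.40024262]
(array([ 0.2985, -0.0027,  0.0406]), array([0.0072, 0.0048, 0.    ]))
```

View pics/after.png

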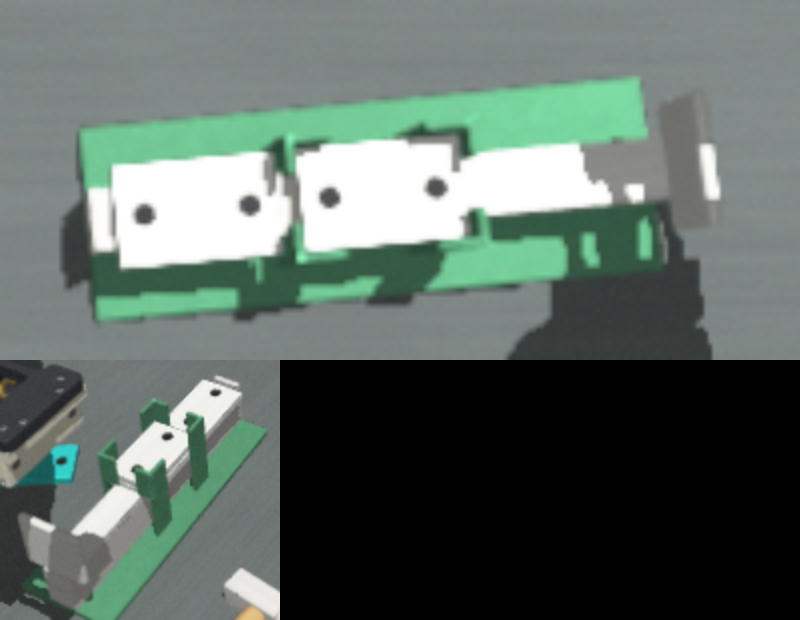

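Plate 1 is fed out (holes at crop (144,214) and (250,205)), the stack has dropped, and the slide is back out at (705,170). Now I'll measure plate 1 from its holes.

Run:
```python
from h import *
d=pickle.load(open('top1.pkl','rb')); g=cv2.cvtColor(d['pixels'],cv2.COLOR_RGB2GRAY).astype(float)
C=[]
for (u,v) in [(356,283.5),(382.5,281.2),(402.4,279.2),(429.2,276.8)]:
    y0,x0=int(round(v))-4,int(round(u))-4; w=np.clip(150-g[y0:y0+9,x0:x0+9],0,None); Y,X=np.mgrid[y0:y0+9,x0:x0+9]; C.append([(w*X).sum()/w.sum(),(w*Y).sum()/w.sum()])
print(np.round(C,1))
for i,z in((0,.06),(2,.07)):
    P=cast(d,np.array(C[i:i+2]),z); m=P.mean(0)[:2]; e=P[0]-P[1]; c,n=np.cos(MY),np.sin(MY)
    print(m,'mag',(m-MO)@[c,n],(m-MO)@[-n,c],'yaw',np.degrees(np.arctan2(e[1],e[0])),np.hypot(*e[:2]))
```

```text
[[355.6 283.3]
 [382.  280.8]
 [401.9 278.9]
 [428.6 276.5]]
[ 0.54718458 -0.05760007] mag 0.08756939322399225 -0.0001121995084320459 yaw 94.70893774012333 0.052194936221513284
[ 0.55403917 -0.1472324 ] mag -0.0023241249658055916 0.00019663578587500376 yaw 94.53362096849263 0.05211097858008909
```

Call:
drive_tool --delta_rot '[[0.007, 0.005, 0], [0.007, 0.005, 0], [0.007, 0.005, 0], [0.007, 0.005, 0], [0.007, 0.005, 0], [0.007, 0.005, 0], [0.007, 0.005, 0], [0.007, 0.005, 0], [0.007, 0.005, 0], [0.007, 0.005, 0], [0.007, 0.005, 0], [0.007, 0.005, 0]]' --travel '[[0.04, 0, 0], [0.08, 0, 0], [0.12, 0, 0], [0.16, 0, 0], [0.2, 0, 0], [0.24, -0.002, 0], [0.27, -0.0027, 0], [0.298, -0.0027, 0], [0.298, -0.0027, 0.03], [0.298, -0.0027, 0.06], [0.298, -0.0027, 0.08], [0.298, -0.0027, 0.08]]' --grip '[0, 0, 0, 0, 0, 0, 0, 0, 0, 0, 0, 0]'

```text
time: 7.75
eef_pos: [0.5415, -0.0544, 0.1125]
tcp_rot: [-2.121, -2.299, 0.011]
contact_force: [0.2, 0.6, -0.1]
finger_gap: 0.09
grip_force: 0.0
```

Run:
```python
from h import *
from station import *
s=read_state(); print(s['time'],s['eef_pos'],s['finger_gap'])
print(delta(s,at(MO,MY,.0876,0,.041),MY))
```

```text
7.75 [ 0.54150644 -0.05440706  0.11249771] 0.08996787256986419
(array([-0.004 ,  0.0063,  0.0714]), array([-0.0142, -0.0053,  0.0006]))
```

Call:
drive_tool --delta_rot '[[-0.012, -0.005, 0], [-0.012, -0.005, 0], [-0.012, -0.005, 0], [-0.012, -0.005, 0]]' --travel '[[-0.004, 0.006, 0], [-0.004, 0.006, 0.015], [-0.004, 0.006, 0.03], [-0.004, 0.006, 0.03]]' --grip '[0, 0, 0, 0]'

```text
time: 8.15
eef_pos: [0.5505, -0.0585, 0.0856]
tcp_rot: [2.129, 2.306, 0.005]
contact_force: [-1.0, -0.2, 0.1]
finger_gap: 0.0919
grip_force: 0.0
```

Run:
```python
from h import *
from station import *
s=read_state(); print(s['time'],s['eef_pos'],s['finger_gap'])
print(delta(s,at(MO,MY,.0876,0,.041),MY))
```

```text
8.15 [ 0.5504566  -0.05849989  0.08562746] 0.09193728908811376
(array([ 0.0012, -0.0035,  0.0446]), array([0.0044, 0.0001, 0.0001]))
```

Call:
drive_tool --delta_rot '[[0.002, 0, 0], [0.002, 0, 0], [0.002, 0, 0], [0.002, 0, 0], [0.002, 0, 0]]' --travel '[[0.001, -0.002, 0], [0.001, -0.002, 0.02], [0.001, -0.002, 0.0446], [0.001, -0.002, 0.0446], [0.001, -0.002, 0.0446]]' --grip '[0, 0, 0, 0, 0]'

```text
time: 8.65
eef_pos: [0.5492, -0.0578, 0.0424]
tcp_rot: [2.129, 2.306, 0.004]
contact_force: [-0.1, -0.6, 1.3]
finger_gap: 0.0919
grip_force: 0.0
```

Run:
```python
from h import *
from station import *
s=read_state(); print(s['time'],s['eef_pos'],s['finger_gap'])
print(delta(s,at(MO,MY,.0876,0,.041),MY))
```

```text
8.65 [ 0.54916263 -0.05776035  0.04239359] 0.09186301160899149
(array([ 0.0003, -0.0021,  0.0014]), array([ 0.0035,  0.0001, -0.0001]))
```

Now centre and close on the plate, then lift.

Call:
drive_tool --delta_rot '[[0.003, 0, 0], [0.003, 0, 0], [0.003, 0, 0], [0.003, 0, 0], [0.003, 0, 0], [0.003, 0, 0], [0.003, 0, 0], [0.003, 0, 0], [0.003, 0, 0], [0.003, 0, 0]]' --travel '[[0, -0.002, 0.001], [0, -0.002, 0.001], [0, -0.002, 0.001], [0, -0.002, 0.001], [0, -0.002, 0.001], [0, -0.002, 0.001], [0, -0.002, 0.001], [0, -0.002, 0.001], [0, -0.002, 0.001], [0, -0.002, 0.001]]' --grip '[0.3, 0.5, 0.6, 0.7, 0.7, 0.7, 0.7, 0.7, 0.7, 0.7]'

```text
time: 9.65
eef_pos: [0.5467, -0.0577, 0.0403]
tcp_rot: [-2.131, -2.308, -0.0]
contact_force: [1.2, -0.0, 0.2]
finger_gap: 0.0278
grip_force: 0.0
```

Call:
drive_tool --delta_rot '[[0, 0, 0], [0, 0, 0], [0, 0, 0], [0, 0, 0], [0, 0, 0], [0, 0, 0], [0, 0, 0]]' --travel '[[0, 0, -0.01], [0, 0, -0.03], [0, 0, -0.05], [0, 0, -0.07], [0, 0, -0.09], [0, 0, -0.1], [0, 0, -0.1]]' --grip '[0.7, 0.7, 0.7, 0.7, 0.7, 0.7, 0.7]'

```text
time: 10.35
eef_pos: [0.5477, -0.0578, 0.1419]
tcp_rot: [2.13, 2.307, 0.003]
contact_force: [-0.5, -1.1, -0.9]
finger_gap: 0.0273
grip_force: 0.0
```

Run:
```python
from h import *
from station import *
s=read_state(); print(s['time'],s['eef_pos'],s['finger_gap'],s['grip_force'])
print(delta(s,at(RO,RY,0,0,.14),RY))
```

```text
10.35 [ 0.54770067 -0.05779604  0.1418948 ] 0.027258021079728544 0.0
(array([ 0.3081, -0.0566,  0.0018]), array([ 2.90e-03,  2.00e-04, -2.29e-01]))
```

Run:
```python
from h import *
from station import *
a=snapshot('top'); b=snapshot('scene')
f=lambda d,y0,y1,x0,x1,k: cv2.resize(d['pixels'][y0:y1,x0:x1,::-1],(x1*k-x0*k,y1*k-y0*k))
cv2.imwrite('pics/g.png',np.vstack([f(a,200,350,310,510,3),cv2.copyMakeBorder(f(b,200,300,170,370,3),0,0,0,0,0)])[:600] )
```

```text
(no output)
```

View pics/g.png

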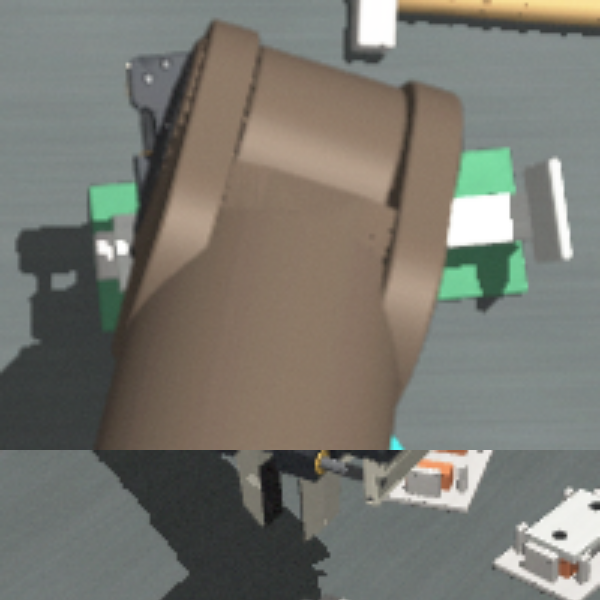

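Run:
```python
from h import *
from station import *
s=read_state();a=snapshot('wrist'); b=snapshot('scene'); print(a['T_tool_cam'].round(3), s['time'])
cv2.imwrite('pics/g2.png',np.hstack([cv2.resize(a['pixels'][:,:,::-1],(400,300)),cv2.resize(b['pixels'][230:380,150:350,::-1],(400,300))]))
pickle.dump((s,a),open('w.pkl','wb'))
```

```text
[[-0.    -0.954 -0.3    0.08 ]
 [ 1.    -0.     0.    -0.   ]
 [-0.    -0.3    0.954 -0.179]
 [ 0.     0.     0.     1.   ]] 10.45
```

View pics/g2.png

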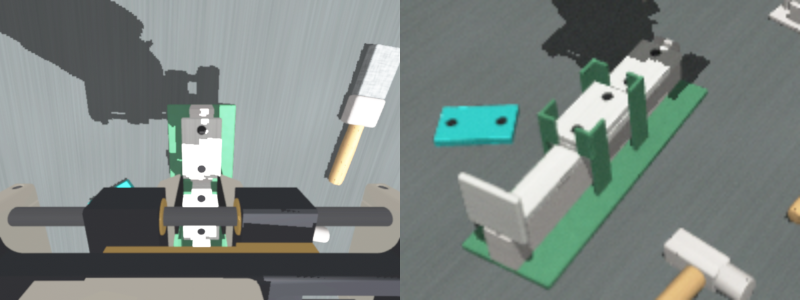

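Run:
```python
from h import *
d=pickle.load(open('scene0.pkl','rb')); s,a=pickle.load(open('w.pkl','rb'))
def proj(d,P):
    q=R.from_rotvec(d['rvec']).apply(P)+d['tvec']; q=q[:,:2]/q[:,2:]; q=q*(1+d['k1']*(q**2).sum(1,keepdims=True)); return q*[d['fx'],d['fy']]+[d['cx'],d['cy']]
n=np.array([np.sin(MY),-np.cos(MY),0])
for z in(.16,.1419,.12,.10): 
    P=s['eef_pos']*[1,1,0]+[0,0,z]; print(z,proj(d,np.array([P-.014*n,P+.014*n])).round(1))
# plate holes from the wrist
T=wristT(a,s); g=cv2.cvtColor(a['pixels'],cv2.COLOR_RGB2GRAY)
for c,st,m in blobs((g<60)[170:420,280:360],15): 
  if st[4]<300: print((c+[280,170]).round(1),st[4],cast(a,c+[280,170],.06,T),cast(a,c+[280,170],.07,T))
cv2.imwrite('pics/w1.png',a['pixels'][150:450,160:480,::-1])
```

```text
0.16 [[261.8 222.7]
 [273.7 226.6]]
0.1419 [[262.4 229.9]
 [274.2 233.8]]
0.12 [[263.2 238.3]
 [274.8 242.3]]
0.1 [[263.9 245.9]
 [275.4 249.9]]
[321.9 206.1] 82 [[ 0.5457597  -0.03190825  0.06      ]] [[ 0.54553098 -0.02980936  0.07      ]]
[282.6 366.6] 46 [[ 0.52239667 -0.18203891  0.06      ]] [[ 0.52306915 -0.17414895  0.07      ]]
[356.9 367.1] 60 [[ 0.58940911 -0.17714151  0.06      ]] [[ 0.58749668 -0.16944046  0.07      ]]
```

View pics/w1.png

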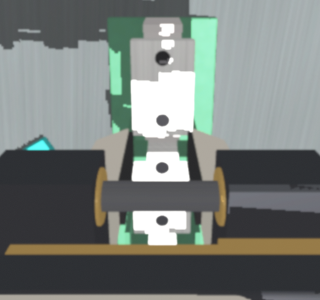

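Plate 1 still lies on the rail; the fingers seem to have closed over its top. I'll set the gap to about 52 mm and measure the true tip height in the scene view.

Call:
drive_tool --delta_rot '[[0.003, 0, 0], [0.003, 0, 0], [0.003, 0, 0], [0.003, 0, 0], [0.003, 0, 0]]' --travel '[[0, 0, 0], [0, 0, 0], [0, 0, 0], [0, 0, 0], [0, 0, 0]]' --grip '[0.43, 0.43, 0.43, 0.43, 0.43]'

```text
time: 11.05
eef_pos: [0.5467, -0.0577, 0.1403]
tcp_rot: [-2.13, -2.307, 0.004]
contact_force: [-0.4, 0.3, 0.2]
finger_gap: 0.0523
grip_force: 0.0
```

Run:
```python
from h import *
from station import *
s=read_state(); b=snapshot('scene'); print(s['eef_pos'],s['finger_gap'],s['tcp_rot'])
pickle.dump((s,b),open('s2.pkl','wb'))
im=cv2.resize(b['pixels'][170:270,210:330,::-1],None,fx=6,fy=6,interpolation=cv2.INTER_NEAREST)
def proj(d,P):
    q=R.from_rotvec(d['rvec']).apply(P)+d['tvec']; q=q[:,:2]/q[:,2:]; q=q*(1+d['k1']*(q**2).sum(1,keepdims=True)); return q*[d['fx'],d['fy']]+[d['cx'],d['cy']]
Rt=R.from_rotvec(s['tcp_rot']).as_matrix(); g=s['finger_gap']/2
for z,col in((0,(0,0,255)),(-.019,(0,255,0))):
    for y in(-g,g):
        P=np.array([s['eef_pos']+Rt@[x,y,z] for x in(-.0095,.0095)]); q=(proj(b,P)-[210,170])*6
        cv2.line(im,*[tuple(int(v) for v in k) for k in q],col,1)
cv2.imwrite('pics/tip.png',im)
```

```text
[ 0.54670519 -0.05771783  0.14028073] 0.052327995687221164 [-2.12957689 -2.30681518  0.00354096]
```

View pics/tip.png

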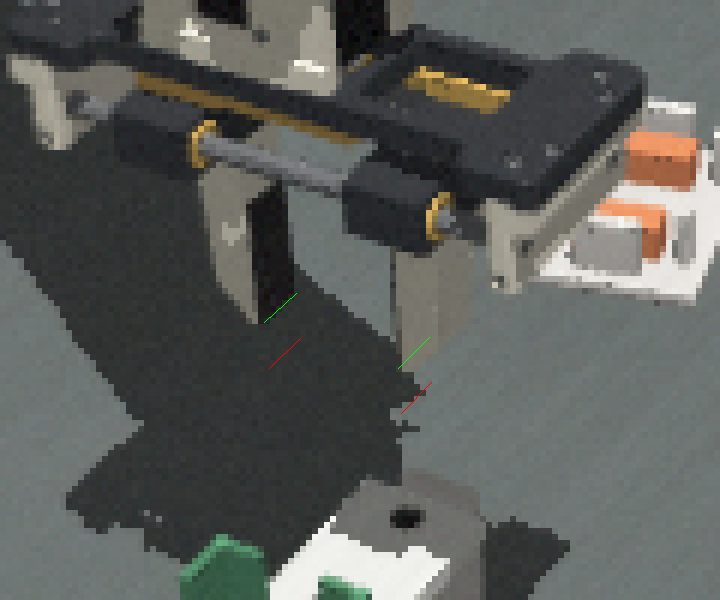

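The overlay shows the real fingertips 19 mm behind the reported TCP (at the green lines, not the red ones). So the reported TCP z has to go 19 mm lower than the fingertip height I want, and I'll regrasp with that.

Call:
drive_tool --delta_rot '[[0, 0, 0], [0, 0, 0], [0, 0, 0], [0, 0, 0], [0, 0, 0], [0, 0, 0], [0, 0, 0], [0, 0, 0], [0, 0, 0]]' --travel '[[0, 0, 0], [0, 0, 0.02], [0, 0, 0.04], [0, 0, 0.06], [0, 0, 0.075], [0, 0, 0.09], [0, 0, 0.105], [0, 0, 0.118], [0, 0, 0.118]]' --grip '[0.1, 0.1, 0.1, 0.1, 0.1, 0.1, 0.1, 0.1, 0.1]'

```text
time: 12.0
eef_pos: [0.5453, -0.0576, 0.0209]
tcp_rot: [-2.128, -2.306, 0.006]
contact_force: [-0.8, 0.3, -0.6]
finger_gap: 0.0827
grip_force: 0.0
```

Call:
drive_tool --delta_rot '[[0, 0, 0], [0, 0, 0], [0, 0, 0], [0, 0, 0], [0, 0, 0], [0, 0, 0], [0, 0, 0], [0, 0, 0]]' --travel '[[0, 0, 0], [0, 0, 0], [0, 0, 0], [0, 0, 0], [0, 0, 0], [0, 0, 0], [0, 0, 0], [0, 0, 0]]' --grip '[0.3, 0.4, 0.5, 0.6, 0.6, 0.6, 0.6, 0.6]'

```text
time: 12.8
eef_pos: [0.5468, -0.0577, 0.0227]
tcp_rot: [-2.13, -2.307, 0.002]
contact_force: [-0.2, 1.6, 4.8]
finger_gap: 0.0497
grip_force: 30.0
```

Gripped at 49.7 mm with 30 N. Lift it and head for the rest.

Call:
drive_tool --delta_rot '[[0, 0, 0], [0, 0, 0], [0, 0, 0], [0, 0, 0], [0, 0, 0], [0, 0, -0.04], [0, 0, -0.1], [0, 0, -0.15], [0, 0, -0.2], [0, 0, -0.229], [0, 0, -0.229], [0, 0, -0.229], [0, 0, -0.229], [0, 0, -0.229], [0, 0, -0.229], [0, 0, -0.229]]' --travel '[[0, 0, -0.01], [0, 0, -0.03], [0, 0, -0.05], [0, 0, -0.07], [0, 0, -0.09], [0.03, -0.005, -0.1], [0.06, -0.011, -0.1], [0.095, -0.017, -0.1], [0.13, -0.024, -0.1], [0.165, -0.03, -0.1], [0.2, -0.037, -0.1], [0.235, -0.043, -0.1], [0.265, -0.049, -0.1], [0.29, -0.053, -0.1], [0.308, -0.0566, -0.1], [0.308, -0.0566, -0.1]]' --grip '[0.6, 0.6, 0.6, 0.6, 0.6, 0.6, 0.6, 0.6, 0.6, 0.6, 0.6, 0.6, 0.6, 0.6, 0.6, 0.6]'

```text
time: 14.4
eef_pos: [0.4643, 0.2476, 0.1226]
tcp_rot: [-1.846, -2.538, 0.003]
contact_force: [-0.9, -0.3, -1.3]
finger_gap: 0.0494
grip_force: 30.0
```

Run:
```python
from h import *
from station import *
s=read_state(); print(s['time'],s['eef_pos'],s['finger_gap'],s['grip_force'])
print(delta(s,at(RO,RY,0,0,.05),RY))
d=pickle.load(open('top0.pkl','rb')); hsv=cv2.cvtColor(d['pixels'],cv2.COLOR_RGB2HSV); H,S,V=[hsv[...,i] for i in range(3)]
m=(H<20)&(S>110)&(V>90); m[:,:185]=0;m[:,260:]=0;m[:300]=0
C=[]
for c,st,_ in blobs(m,40): C.append(cast(d,c,.025)[0]); print(c,st[4],C[-1])
print(np.mean(C,0), np.degrees(np.arctan2(*(C[0]-C[-1])[1::-1])))
```

```text
14.4 [0.46429133 0.24759368 0.12255804] 0.04944733590794311 30.000178813934326
(array([-0.0035,  0.0017,  0.0725]), array([-0.0036, -0.0015,  0.0043]))
[231.42408377 321.2460733 ] 191 [0.47408475 0.2168075  0.025     ]
[203.78172589 330.44162437] 197 [0.4566768  0.27185703 0.025     ]
[0.46538078 0.24433226 0.025     ] -72.45182367544476
```

Call:
drive_tool --delta_rot '[[-0.002, -0.001, 0.004], [-0.002, -0.001, 0.004], [-0.002, -0.001, 0.004], [-0.002, -0.001, 0.004], [-0.002, -0.001, 0.004], [-0.002, -0.001, 0.004], [-0.002, -0.001, 0.004], [-0.002, -0.001, 0.004], [-0.002, -0.001, 0.004]]' --travel '[[-0.003, 0.001, 0.02], [-0.003, 0.001, 0.04], [-0.003, 0.001, 0.06], [-0.003, 0.001, 0.08], [-0.003, 0.001, 0.095], [-0.003, 0.001, 0.105], [-0.003, 0.001, 0.108], [-0.003, 0.001, 0.108], [-0.003, 0.001, 0.108]]' --grip '[0.6, 0.6, 0.6, 0.6, 0.6, 0.6, 0.6, 0.6, 0.6]'

```text
time: 15.3
eef_pos: [0.4677, 0.2422, 0.0152]
tcp_rot: [1.859, 2.533, -0.0]
contact_force: [0.7, 0.4, -1.9]
finger_gap: 0.0494
grip_force: 30.0
```

Run:
```python
from h import *
from station import *
for i in range(3):
    s=read_state(); print(s['time'],s['eef_pos'],delta(s,at(np.array([.466,.2446]),RY,0,0,-.0023),RY)); w=snapshot('wrist')
hsv=cv2.cvtColor(w['pixels'],cv2.COLOR_RGB2HSV); T=wristT(w,s)
cv2.imwrite('pics/place.png',w['pixels'][:,:,::-1])
```

```text
15.3 [0.46774272 0.24222929 0.01519912] (array([ 0.0028, -0.001 ,  0.0175]), array([ 0.    ,  0.0001, -0.0043]))
15.35 [0.46777175 0.24238262 0.01526225] (array([ 0.0026, -0.001 ,  0.0176]), array([ 0.0002, -0.    , -0.0041]))
15.4 [0.46768689 0.24244082 0.01522884] (array([ 0.0026, -0.001 ,  0.0175]), array([ 0.0002, -0.0001, -0.004 ]))
```

View pics/place.png

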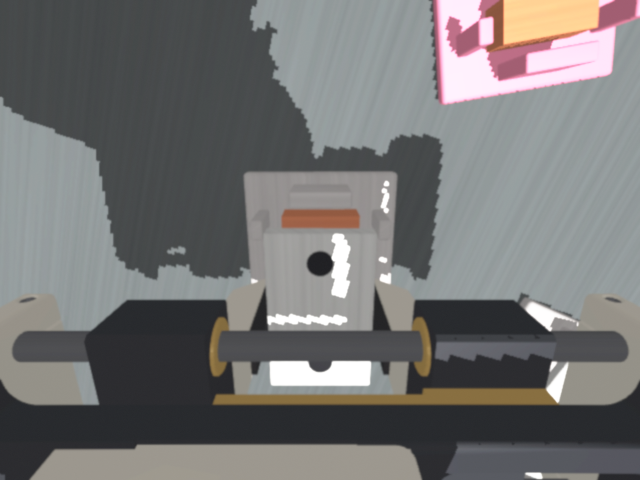

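The wrist view shows the plate centred laterally in the rest (plate at columns 266–377, base at 245–397, pads at 282–359). Before lowering I'll check the lengthwise offset from the end edges at rows 172 and 234.

Run:
```python
from h import *
from station import *
s=read_state(); w=snapshot('wrist'); T=wristT(w,s); g=cv2.cvtColor(w['pixels'],cv2.COLOR_RGB2GRAY).astype(int); h=cv2.cvtColor(w['pixels'],cv2.COLOR_RGB2HSV)
print(g[165:240,300].tolist())
o=[r for r in range(195,245) if h[r,310,1]>110 and h[r,310,0]<20]; print('orange rows',o[0],o[-1])
c,n=np.cos(RY),np.sin(RY)
for r,z in((172,.008),(o[0],.025),(o[-1],.0525),(234,.0525)): P=cast(w,[321,r],z,T)[0]; print(r,'rest x',(P[:2]-[.466,.2446])@[c,n],'y',(P[:2]-[.466,.2446])@[-n,c],'tool x',(P[:2]-s['eef_pos'][:2])@[c,n])
```

```text
[74, 73, 74, 74, 74, 81, 102, 127, 142, 147, 148, 149, 150, 150, 150, 150, 149, 150, 148, 143, 137, 136, 136, 137, 137, 137, 140, 146, 151, 154, 154, 152, 150, 149, 149, 148, 149, 149, 149, 150, 150, 149, 146, 139, 125, 109, 105, 104, 105, 104, 106, 110, 114, 116, 116, 114, 112, 111, 111, 112, 112, 115, 125, 135, 143, 145, 144, 144, 148, 153, 156, 157, 157, 157, 157]
orange rows 210 226
172 rest x 0.05730778888464467 y -0.0012216947197137712 tool x 0.05975313256725538
210 rest x 0.04013439048774353 y -0.001108915861965105 tool x 0.042579734170354246
226 rest x 0.03922109032583941 y -0.0010069375344227127 tool x 0.041666434008450125
234 rest x 0.035616040412721824 y -0.0009961302608999093 tool x 0.03806138409533254
```

Call:
drive_tool --delta_rot '[[0, 0, -0.003], [0, 0, -0.003], [0, 0, -0.003], [0, 0, -0.003], [0, 0, -0.003], [0, 0, -0.003], [0, 0, -0.003]]' --travel '[[0.0025, -0.0005, 0], [0.0025, -0.0005, 0.003], [0.0025, -0.0005, 0.007], [0.0025, -0.0005, 0.01], [0.0025, -0.0005, 0.013], [0.0025, -0.0005, 0.015], [0.0025, -0.0005, 0.015]]' --grip '[0.6, 0.6, 0.6, 0.6, 0.6, 0.6, 0.6]'

```text
time: 16.2
eef_pos: [0.4658, 0.2442, -0.0008]
tcp_rot: [-1.854, -2.535, 0.002]
contact_force: [-0.0, -0.1, -2.2]
finger_gap: 0.0493
grip_force: 30.0
```

Call:
drive_tool --delta_rot '[[0, 0, 0], [0, 0, 0], [0, 0, 0]]' --travel '[[0, 0, 0.001], [0, 0, 0.002], [0, 0, 0.002]]' --grip '[0.6, 0.6, 0.6]'

```text
time: 16.5
eef_pos: [0.4661, 0.2445, -0.0022]
tcp_rot: [-1.854, -2.535, 0.001]
contact_force: [-0.6, -1.1, 2.5]
finger_gap: 0.0497
grip_force: 30.0
```

The plate is on the pads: z matches the expected height and a light contact force appeared. Release and retreat.

Call:
drive_tool --delta_rot '[[0, 0, 0], [0, 0, 0], [0, 0, 0], [0, 0, 0], [0, 0, 0], [0, 0, 0], [0, 0, 0], [0, 0, 0], [0, 0, 0], [0, 0, 0], [0, 0, 0], [0, 0, 0], [0, 0, 0], [0, 0, 0], [0, 0, 0], [0, 0, 0], [0, 0, 0]]' --travel '[[0, 0, 0], [0, 0, 0], [0, 0, 0], [0, 0, 0], [0, 0, 0], [0, 0, -0.02], [0, 0, -0.05], [0, 0, -0.09], [0, 0, -0.13], [0, 0, -0.17], [0.05, 0, -0.2], [0.1, 0, -0.2], [0.15, 0, -0.2], [0.2, 0, -0.2], [0.25, 0, -0.2], [0.3, 0, -0.2], [0.3, 0, -0.2]]' --grip '[0.4, 0.3, 0.2, 0.2, 0.2, 0.2, 0.2, 0.2, 0.2, 0.2, 0.2, 0.2, 0.2, 0.2, 0.2, 0.2, 0.2]'

```text
time: 18.2
eef_pos: [0.3699, 0.5373, 0.1962]
tcp_rot: [-1.841, -2.541, 0.001]
contact_force: [-1.1, -0.7, -0.9]
finger_gap: 0.0736
grip_force: 0.0
```

Run:
```python
from h import *
from station import *
s=read_state(); print(s['time'],s['eef_pos'],s['contact_force'])
a=snapshot('top'); b=snapshot('scene'); pickle.dump((a,b),open('end.pkl','wb'))
im=np.vstack([cv2.resize(a['pixels'][210:360,170:520,::-1],(798,342)),cv2.resize(b['pixels'][170:370,170:510,::-1],(798,469))[:258]])
cv2.imwrite('pics/end.png',im)
g=cv2.cvtColor(a['pixels'],cv2.COLOR_RGB2GRAY)
for c,st,_ in blobs((g<95)[300:350,190:250],4): 
    if st[4]<60: print((c+[190,300]).round(1),st[4],cast(a,c+[190,300],.035)[0])
```

```text
18.2 [0.36991571 0.53728347 0.19618367] [-1.05112609 -0.65849838 -0.87275463]
[229.4 321.8] 16 [0.47327908 0.21935617 0.035     ]
[204.  330.3] 18 [0.45716281 0.2694356  0.035     ]
[191.5 338.7] 19 [0.44120786 0.29381868 0.035     ]
```

View pics/end.png

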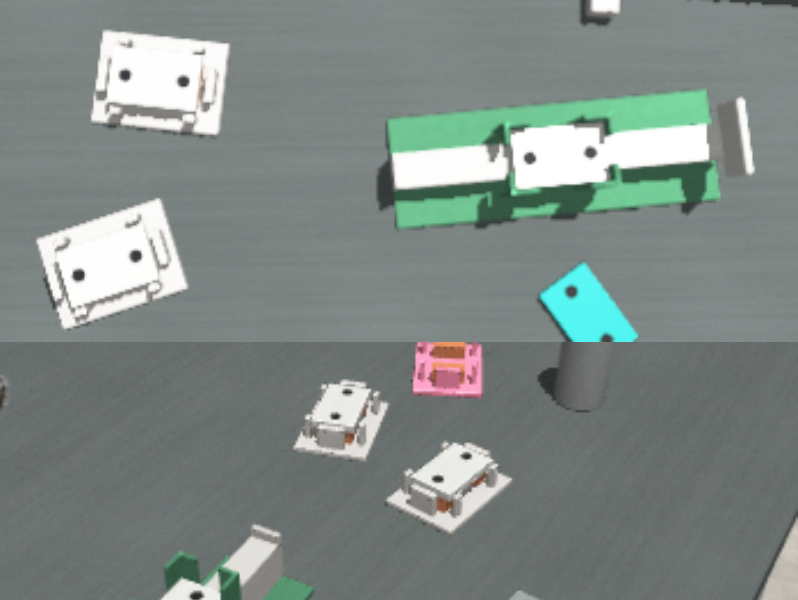

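The last picture shows plate 1 flat inside the pocket, with its hole midpoint within 1 mm of the pad midpoint. The slide is out, the stack is seated and the other plate is unmoved. Handing in.

```bash
python3 -c "
from station import job
print(job.close_job())"
```

```text
the job is handed in; nothing more can be done
None
```

I handed the job in at about 18 s: plate 1 lies flat in the empty rest, centred to within about 1 mm by camera, and the slide is back out with the next plate dropped. The first grasp closed on nothing because the reported TCP sits about 19 mm beyond the real fingertips; I corrected for that. The judge returned no verdict.

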